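# Open the lathe's belt cover through its tool hole

## Task

Open the belt cover on top of the lathe's headstock: take the wooden dowel out of its block, push it down through the small hole in the headstock's top onto the hidden spring catch until the cover springs up half-way, and swing the cover right over so that it stays open. Stand the dowel back in its block when you are done. Be gentle: feel your way, never lean hard on the machine or on the catch, and leave the things lying on the bench alone.

Things in the scene. Friction and masses are not known exactly. Their poses are not given: they have to be found in the camera images.
- lathe: Grey lathe, fixed. Origin on the bench under the headstock's centre; x from its front (robot side) to the cover's hinge, y along the spindle away from the bed, z up. Headstock 210 (x) by 160 (y) mm, flat top 180 mm above the bench. Bed, chuck, blank, tool rest and tailstock (to 170 mm high) run off to -y from y = -80 mm. Pushing it with the dowel over 30 N or the fingers over 40 N is too hard.
- hole (a point): Centre of the small hole in the headstock's top, at the top's plane: 14 mm wide, 1 mm chamfer, 5 mm plate. Below it a flat pad 22 mm wide, the catch's back, rests 10 to 26 mm below the plate's top: this depth differs each time and must be felt. It pushes back with 3 N at first, 0.6 N more per mm, plus friction; about 6 mm of travel frees the cover, at 8.5 mm it meets a hard stop.
- lid (a joint): Angle of the belt cover, 0 shut, 1.9 rad fully open. Plain grey plate, no handle, 130 (lathe x) by 150 by 6 mm, 0.2 kg, lying on the headstock's top, hinged on its rear (lathe +x) edge. Freed, a spring lifts it to about 1.05 rad (front edge 110 mm above the top), no further; pushed past upright (1.57) it falls to its stop at 1.9, let go earlier it falls back.
- hinge (a point): Middle of the cover's hinge line, at the height of the headstock's top, 85 mm behind the headstock's centre. The hinge line runs along the lathe's y. Near it, 35 mm before and 55 mm to -y, the cover's spring rod (12 mm thick) stands up to 55 mm out of the headstock when the cover is up.
- lid_edge (a point): Middle of the cover's free (front) edge, 130 mm from the hinge; moves with the cover. Under it, 5 to 16 mm in from the edge, a steel striker 20 mm wide hangs 22 mm down from the cover's underside: push the cover to one side of it.
- dowel: Plain wooden dowel, 12 mm thick, 140 mm long, 25 g, standing upright and loose in the block's hole. Origin at the centre of its lower end, z along it, upwards.
- block: Dark wooden tool block, 70 by 70 by 60 mm high, fixed to the bench; origin under its centre. It has one hole in the middle of its top.
- block_hole0 (a point): Mouth of the block's hole, at its top, 60 mm above the bench: 15 mm wide, 50 mm deep (its floor is 10 mm above the bench).
- bowl: Bystander: small turned wooden bowl, 80 mm wide, 45 mm high; origin under its centre.
- faceplate: Bystander: flat aluminium ring, 80 mm wide, 12 mm high; origin under its centre.
- chuck_key: Bystander: steel T-shaped chuck key, 90 mm long, 80 mm wide, 14 mm high, lying flat; origin under the middle of its crossbar.
Things that resemble listed ones, but are neither listed nor needed, are in the scene too. What is shaped like the block but purple is not meant.

How it is judged (in metres and radians):
On the way, in this order (a step that is already met when the one before it is completed fails the run):
1. the dowel reaches down through the hole and presses on the catch, the cover still shut (z of dowel in the frame of hole below -0.008 m and horizontal distance between dowel and hole below 0.006 m and contact force between dowel and lathe above 1 N and value of joint lid below 0.1 rad), for 0.02 s.
2. the cover springs up while the dowel is in the hole (z of dowel in the frame of hole below -0.008 m and horizontal distance between dowel and hole below 0.006 m and value of joint lid above 0.2 rad), for 0.1 s.
3. the cover is swung over (value of joint lid above 1.7 rad), for 0.2 s.
At the end, for the whole second after the job is handed in: The cover stands open past upright (beyond 1.7 rad), and the dowel stands at rest in the block's hole, its lower end within 6 mm of the hole's floor and leaning less than 0.2 rad (value of joint lid above 1.7 rad and z of dowel in the frame of block below 0.016 m and horizontal distance between dowel and block below 0.008 m and angle between dowel's own z axis and vertical below 0.2 rad and linear speed of dowel below 0.02 m/s); the robot touches nothing.
It fails at once if the dowel pushes on the machine or its catch with more than 30 N (contact force between dowel and lathe above 30 N).
It fails at once if the gripper pushes on the machine or its cover with more than 40 N (contact force between the fingers and lathe above 40 N).
It fails at once if a thing on the bench is moved by more than 30 mm (distance of any of bowl, faceplate, chuck_key from where it was at the start of the episode above 0.03 m).
It also fails if it takes over 61 s, if anything falls off the work surface, if the arm or the gripper's body presses on something with over 40 N, if the wrist force passes 120 N, or if a joint passes its speed limit or range.

## Robot

A 6-joint arm with a two-finger parallel gripper is mounted at the origin on the work surface. World frame = base frame: x ahead of the robot, y to its left, z up, the work surface at z = 0. Lengths are in m, angles in degrees, forces in N, time in s.
With the tool pointing down it reaches from about 0.4 to 0.825 m from the base axis. Payload 7 kg.
Tool frame: the origin (TCP) lies midway between the tips of the shut fingers; the grasp point (between the pads) lies 19 mm behind it (r.grip_point_offset is the z of the grasp point in the tool frame, in m); z points along the fingers, y is the line along which they close (so a half turn about z gives the same grasp; the last joint's range is limited). The gripper opens to 88 mm and grips with 3 to 60 N. Pads are 19 mm wide; open, the fingers measure 130 mm over their backs; the gripper's body (78 mm by 193 mm) begins 47 mm behind the grasp point.
Start: joints at [81.71, 20.546, 0.682, 0, -70.136, -16.507], TCP at [0.283, 0.613, 0.227] pointing down, gripper open.
Joint ranges: [-176.03, 176.03], [-82.01, 121.73], [-58.28, 71.71], [-173.87, 95.51], [-174.79, -0.11], [-173.66, 173.66]. Speed limits (degrees/s): [136.94, 136.94, 172.46, 180, 180, 180].

## Interface

Orientations are given as [roll, pitch, yaw] about the fixed x, y, z axes, in that order (R = Rz(yaw) Ry(pitch) Rx(roll)).
In Python, from plant import r, viewer, recognise, outline_of, pinpoint gives the robot as it stands.
- The arm moves only by the tool move_arm, never from a script. Its argument "targets" is a list of rows, each a list of 2 entries, a list of its own where there are three numbers: the shift along the tool's x, y, z in cm, then the turn, a rotation vector about the tool's x, y, z in rad. A call has 1 to 5 rows; each row is the pose to reach, as a shift and turn from the pose commanded when the call began, along the tool's axes at that moment; what a row does not reach only later rows make up. A row lasts 1/8 s, in which the tool goes at most 62.5 mm and 10.7 degrees, less where a joint would pass 70% of its speed; a pose out of reach is approached as far as the arm can. A call with a gripper value outside its range is refused whole. "jaw" is the finger opening in cm, from 0 to 8.76, set as the call begins (left out, the last holds). The fingers move at their own pace and stop on an object; "squeeze" is the grip in N (left out, the last holds). Time passes only in rows, so rows that repeat a pose let the fingers close. It gives the time, the measured TCP pose, the force, the opening and the grip force at its end, in the units of the state.
- r.get_state(): the state, without advancing time (a new reading comes with each control period).
- viewer.capture(name): name is "scene" or "side" or "wrist"; returns a dict with "image" (384x512x3 uint8, blue, green, red), "intrinsics" (3x3 intrinsics, pixels), "camera_from_world" (4x4, takes a point from world to camera coordinates). Camera axes: x right, y up, looking along -z (the intrinsics and any distortion apply to the point x, -y, -z); pixel columns grow to the right and rows downward; lengths in m; the calibration is good to about 2 mm. A picture is of the moment at which its call begins. There is no depth.
- r.close_job(): hands the job in; it is judged then, once.
Trained networks look in the newest picture that a camera, given by its name, has taken for a name from the list of things; names that differ only in an ending like _2 or _b are one class to them, and where a whole thing is asked for, a point or a joint stands for the part that bears it (a point fixed in the world has none). Each returns a list of dicts, best first, with "score" (0 to 1); they miss things now and then, are a little off and sometimes report something else, mostly with a low value. They report only what shows in the picture. A call takes as long as a camera call. They do not tell look-alikes from the thing itself.
- recognise(label, camera): "box" ([left, top, right, bottom] in pixels, round what is visible of it).
- outline_of(label, camera): "mask" (384x512 bool, what is visible of it) and "box" ([left, top, right, bottom] in pixels, round what is visible of it).
- pinpoint(label, camera): "location" ([row, column] in pixels: a listed point, or the origin of a listed thing).
The state is a dict: "time_s": time; "joints": joint angles; "qd": joint speeds; "joint_torque": joint torques, N m; "tcp_pos": TCP position; "eef_rot": TCP orientation; "contact_force": force on the tool from outside, world axes, zero at the start; "moment": the same for the moment, N m; "gripper_width": finger opening in m; "gripper_force": force on a finger pad.
Only numpy, scipy, OpenCV 4.12 (cv2) and the standard library are available. Lean on these libraries where they do the work, as an engineer would, in place of code of your own. Each camera call takes 0.05 s, during which the arm holds its last target. There are 200 camera calls.

## Working session

There is one attempt and no reset: what is moved stays moved. The work goes in short steps, Python scripts to look and compute and a tool call to move; the robot and the scene stay as the last step left them, time stands still between calls to the robot, and variables do not carry over. Pictures are saved under pics/ and viewed, at most 10 in all, crops included, and the job is handed in when it is done.

Besides the shell and the picture viewer there is one more tool, called after "Emit:" by a JSON object that holds its "api" and its "payload", one argument or row to a line. move_arm: Moves the arm, as the interface text tells. Its arguments: {"type":"object","properties":{"targets":{"type":"array","items":{"type":"array"}},"jaw":{"type":"number"},"squeeze":{"type":"number"}},"required":["targets"]}

```bash
mkdir -p pics; ls; cat > h.py <<'E'
import numpy as np, cv2
from plant import r, viewer, recognise, outline_of, pinpoint
from scipy.spatial.transform import Rotation as R
def ray(c,px):
    """px=(row,col) -> origin, dir in world"""
    K=c["intrinsics"];T=np.array(c["camera_from_world"])
    d=np.linalg.inv(K)@[px[1],px[0],1]; d=np.array([d[0],-d[1],-d[2]])
    return -T[:3,:3].T@T[:3,3], T[:3,:3].T@d
def atz(c,px,z):
    o,d=ray(c,px); return o+d*(z-o[2])/d[2]
def proj(c,p):
    T=np.array(c["camera_from_world"]);q=T[:3,:3]@p+T[:3,3]
    u=np.array(c["intrinsics"])@[q[0],-q[1],-q[2]]; return u[1]/u[2],u[0]/u[2]
def tri(obs):
    A=np.zeros((3,3));b=np.zeros(3)
    for c,px in obs:
        o,d=ray(c,px);d=d/np.linalg.norm(d);P=np.eye(3)-np.outer(d,d);A+=P;b+=P@o
    p=np.linalg.solve(A,b)
    return p,[np.round(np.subtract(proj(c,p),px),1) for c,px in obs]
E
python3 - <<'E'
from h import *
np.set_printoptions(precision=4,suppress=True)
s=r.get_state();print(s["tcp_pos"],s["eef_rot"],s["time_s"])
C={}
for n in ["scene","side","wrist"]:
    C[n]=viewer.capture(n);cv2.imwrite(f"pics/{n}0.png",C[n]["image"])
    c=C[n]; print(n,ray(c,(192,256))[0])
    for l,z in [("hole",.18),("hinge",.18),("lid_edge",.18),("lathe",0),("block",0),("block_hole0",.06),("dowel",.01),("bowl",0),("faceplate",0),("chuck_key",0)]:
        for q in pinpoint(l,n)[:3]:
            print(n,l,round(q["score"],2),np.round(q["location"],1),atz(c,q["location"],z))
E
```

```text
pics
[0.2829 0.6123 0.2256] [179.9046  -0.0071 -24.8084] 0.0
scene [ 1.2117 -0.1077  0.8698]
scene hole 0.68 [183.7 199.9] [ 0.5025 -0.0446  0.18  ]
scene hinge 0.82 [230.2 217.1] [ 0.6556 -0.0368  0.18  ]
scene hinge 0.29 [206.7 134. ] [ 0.5314 -0.2049  0.18  ]
scene lid_edge 0.56 [193.9 196.9] [ 0.5342 -0.0581  0.18  ]
scene lathe 0.8 [251.  211.4] [ 0.5743 -0.0482  0.    ]
scene block 0.87 [240.1 294.3] [ 0.6047  0.1721 -0.    ]
scene block 0.82 [217.7 380.9] [0.6024 0.431  0.    ]
scene block 0.69 [228.1 338.2] [0.6015 0.3014 0.    ]
scene block_hole0 0.88 [240.7 375.8] [0.7077 0.3451 0.06  ]
scene block_hole0 0.66 [210.8 340.9] [0.5918 0.3049 0.06  ]
scene block_hole0 0.59 [220.  295.6] [0.5862 0.179  0.06  ]
scene dowel 0.43 [222.6 338.4] [0.5909 0.3054 0.01  ]
scene bowl 0.63 [191.4 314.7] [0.4521 0.2939 0.    ]
scene faceplate 0.92 [205.4 134.9] [ 0.3494 -0.2273  0.    ]
scene faceplate 0.65 [184.1 241.4] [ 0.357   0.0929 -0.    ]
scene chuck_key 0.67 [182.8 240.3] [0.3505 0.0911 0.    ]
side [ 0.3229 -0.7007  0.6366]
side hole 0.77 [198.3 259.9] [ 0.4934 -0.032   0.18  ]
side hinge 0.81 [189.1 336.7] [ 0.6573 -0.0391  0.18  ]
side lid_edge 0.66 [204.4 278.7] [ 0.5239 -0.0626  0.18  ]
side lathe 0.66 [262.2 296.1] [ 0.5745 -0.0441  0.    ]
side block 0.69 [184.6 261.8] [0.5845 0.3018 0.    ]
side block 0.58 [172.6 297. ] [0.7087 0.3428 0.    ]
side block 0.55 [160.9 257.4] [0.6082 0.4494 0.    ]
side block_hole0 0.92 [165.6 260.2] [0.5821 0.3109 0.06  ]
side block_hole0 0.62 [156.1 296.9] [0.7046 0.3398 0.06  ]
side block_hole0 0.58 [146.7 254.9] [0.5969 0.4352 0.06  ]
side bowl 0.84 [192.4 222.2] [0.4628 0.2894 0.    ]
side faceplate 0.7 [355.9 204.1] [ 0.3383 -0.234   0.    ]
side faceplate 0.28 [199.7 257.2] [0.5514 0.2267 0.    ]
side chuck_key 0.68 [239.8 194.7] [0.3602 0.0941 0.    ]
wrist [0.3557 0.5791 0.3836]
```

```bash
python3 -c "
import cv2
for n in ['scene','side']:
    cv2.imwrite(f'pics/{n}0b.png',cv2.resize(cv2.imread(f'pics/{n}0.png'),(800,600),interpolation=3))"
```

```text
(no output)
```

View pics/scene0b.png

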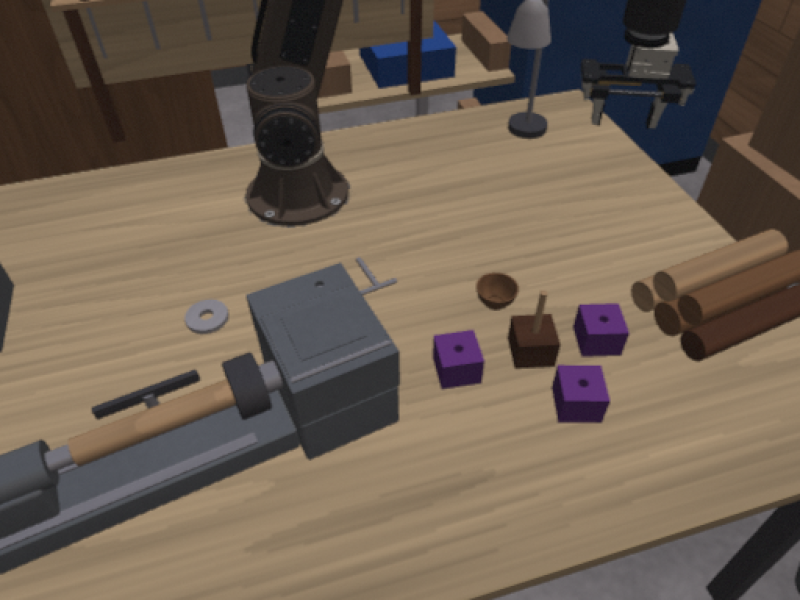

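View pics/side0b.png

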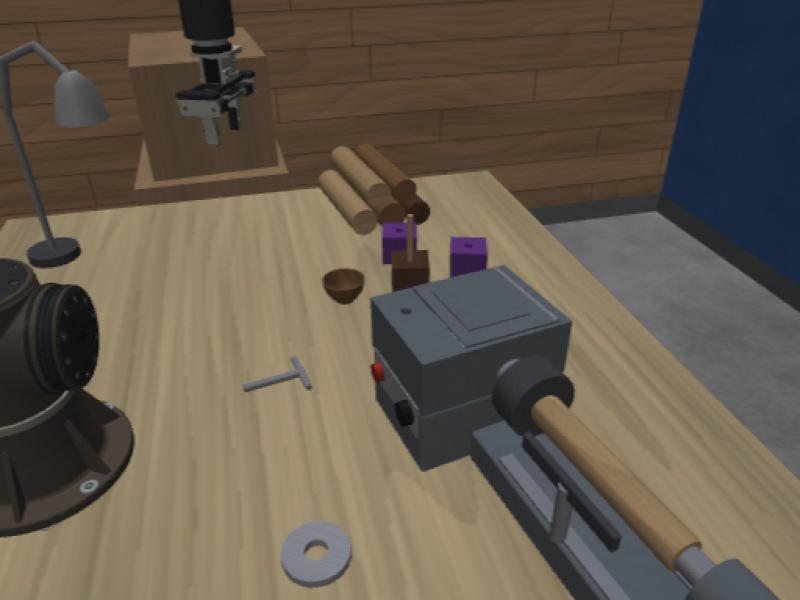

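Scene picture: the dowel stands in the dark block at about (541,330) of 800x600, the purple blocks are around it, the headstock hole is at (320,284), and the cover is shut. Side picture: dowel at (409,245), hole at (405,311). The lathe is yawed roughly +10°.

```bash
python3 - <<'E'
from h import *
np.set_printoptions(precision=4,suppress=True)
a=viewer.capture("scene");b=viewer.capture("side")
ends={}
for n,c in [("scene",a),("side",b)]:
    for o in outline_of("dowel",n)[:2]:
        m=o["mask"];ys,xs=np.nonzero(m);print(n,o["score"],o["box"],m.sum())
        if n in ends: continue
        l=cv2.fitLine(np.c_[xs,ys].astype(np.float32),cv2.DIST_L2,0,.01,.01).ravel()
        f=lambda y:(y,l[2]+l[0]/l[1]*(y-l[3]))
        ends[n]=(f(ys.min()),f(ys.max()))
print(ends)
print("top",tri([(a,ends["scene"][0]),(b,ends["side"][0])]),"bot",tri([(a,ends["scene"][1]),(b,ends["side"][1])]))
for n,l,p,q in [("bh","",(210.8,340.9),(165.6,260.2)),("hole","",(183.7,199.9),(198.3,259.9)),("hinge","",(230.2,217.1),(189.1,336.7)),("edge","",(193.9,196.9),(204.4,278.7))]:
    print(n,tri([(a,p),(b,q)]))
E
```

```text
scene 0.57 [341.9, 184.4, 352.3, 213.8] 122
side 0.56 [260.3, 139.0, 262.6, 167.7] 117
{'scene': ((np.int64(186), np.float64(348.5663297892347)), (np.int64(212), np.float64(342.66342828877123))), 'side': ((np.int64(137), np.float64(261.449442717629)), (np.int64(166), np.float64(261.52557320605075)))}
top (array([0.5878, 0.3146, 0.1479]), [array([-0.4,  0.1]), array([0.3, 0.2])]) bot (array([0.5889, 0.3135, 0.0536]), [array([-1.1,  0.4]), array([0.8, 0.7])])
bh (array([0.5847, 0.3102, 0.0564]), [array([-1.4,  0.5]), array([1.1, 0.9])])
hole (array([ 0.4953, -0.0408,  0.18  ]), [array([-2.3,  0.9]), array([2.2, 2. ])])
hinge (array([ 0.6569, -0.0376,  0.1801]), [array([ 0.5, -0.3]), array([-0.4, -0.4])])
edge (array([ 0.5269, -0.0567,  0.1742]), [array([-0.6,  0.3]), array([0.6, 0.5])])
```

Emit:
{"api": "move_arm", "payload": {
  "targets": [
    [[6,2.1,0],[0,0,-0.15]],
    [[12,4.2,0],[0,0,-0.3]],
    [[18,6.4,0],[0,0,-0.45]],
    [[24,8.5,0],[0,0,-0.607]],
    [[29,10.3,0],[0,0,-0.607]]
  ],
  "jaw": 5,
  "squeeze": 20
}}

```text
time_s: 2.48
tcp_pos: [0.5045, 0.396, 0.2269]
eef_rot: [-180.0, -0.0, 10.1]
contact_force: [1.0, 0.6, 1.0]
gripper_width: 0.0508
gripper_force: 0.0
```

Emit:
{"api": "move_arm", "payload": {
  "targets": [
    [[3.4,4.8,0],[0,0,0]],
    [[6.8,9.5,0],[0,0,0]],
    [[6.8,9.5,5],[0,0,0]],
    [[6.8,9.5,9],[0,0,0]],
    [[6.8,9.5,9],[0,0,0]]
  ]
}}

```text
time_s: 3.1
tcp_pos: [0.585, 0.3141, 0.1333]
eef_rot: [179.8, 0.3, 9.9]
contact_force: [0.3, -0.4, 1.2]
gripper_width: 0.0501
gripper_force: 0.0
```

```bash
python3 - <<'E'
from h import *
c=viewer.capture("wrist");w=c["image"];b=viewer.capture("side")["image"]
cv2.imwrite("pics/a.png",np.hstack([w,b])[:, :][:, ::1] if 0 else cv2.resize(np.hstack([w,b[:,100:400]]),(800,378)))
E
```

```text
(no output)
```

View pics/a.png

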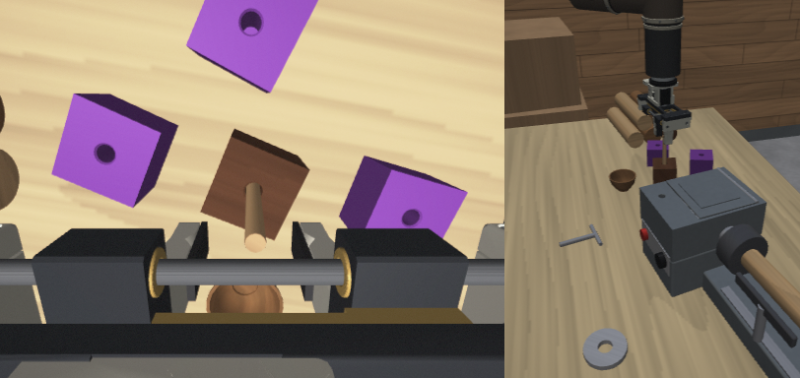

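The wrist picture shows the dowel's top at (257,241), centred between the open fingers at x 200 and 300. I'll lower and grip.

Emit:
{"api": "move_arm", "payload": {
  "targets": [
    [[0.2,0,2.5],[0,0,0]],
    [[0.2,0,4.8],[0,0,0]],
    [[0.2,0,4.8],[0,0,0]]
  ]
}}

```text
time_s: 3.58
tcp_pos: [0.5886, 0.3166, 0.0893]
eef_rot: [180.0, -0.0, 10.0]
contact_force: [0.1, 0.9, 0.6]
gripper_width: 0.05
gripper_force: 0.0
```

Emit:
{"api": "move_arm", "payload": {
  "targets": [
    [[0,0,0],[0,0,0]],
    [[0,0,0],[0,0,0]],
    [[0,0,0],[0,0,0]],
    [[0,0,0],[0,0,0]],
    [[0,0,0],[0,0,0]]
  ],
  "jaw": 0.6,
  "squeeze": 30
}}

```text
time_s: 4.2
tcp_pos: [0.5886, 0.3141, 0.0888]
eef_rot: [179.8, 0.1, 10.0]
contact_force: [1.3, -6.8, 2.6]
gripper_width: 0.0114
gripper_force: 29.7
```

Emit:
{"api": "move_arm", "payload": {
  "targets": [
    [[0,0,-3],[0,0,0]],
    [[0,0,-8],[0,0,0]],
    [[0,0,-14],[0,0,0]],
    [[0,0,-20],[0,0,0]],
    [[0,0,-20],[0,0,0]]
  ]
}}

```text
time_s: 4.82
tcp_pos: [0.5907, 0.3173, 0.2951]
eef_rot: [-179.7, -0.5, 10.0]
contact_force: [-0.1, 0.7, -0.9]
gripper_width: 0.0112
gripper_force: 30.0
```

Emit:
{"api": "move_arm", "payload": {
  "targets": [
    [[-2.5,5.5,0],[0,0,0]],
    [[-5,11,0],[0,0,0]],
    [[-7.5,16.5,0],[0,0,0]],
    [[-10,22,0],[0,0,0]],
    [[-12.6,27.5,0],[0,0,0]]
  ]
}}

```text
time_s: 5.45
tcp_pos: [0.5111, 0.0218, 0.2881]
eef_rot: [-180.0, 0.0, 10.0]
contact_force: [0.6, -0.6, -0.7]
gripper_width: 0.0114
gripper_force: 30.0
```

Emit:
{"api": "move_arm", "payload": {
  "targets": [
    [[-1.4,3,0],[0,0,0]],
    [[-2.7,5.8,0],[0,0,0]],
    [[-2.7,5.8,0],[0,0,0]],
    [[-2.7,5.8,0],[0,0,0]]
  ]
}}

```text
time_s: 5.95
tcp_pos: [0.4956, -0.0382, 0.2882]
eef_rot: [-180.0, 0.0, 9.9]
contact_force: [0.9, -0.3, -0.6]
gripper_width: 0.0113
gripper_force: 30.0
```

```bash
python3 - <<'E'
from h import *
np.set_printoptions(precision=4,suppress=True)
s=r.get_state();print(s["tcp_pos"],s["eef_rot"],s["contact_force"])
ims=[]
for n in ["scene","side"]:
    c=viewer.capture(n)
    print(n,[(round(q["score"],2),q["location"],atz(c,q["location"],.18)) for q in pinpoint("hole",n)[:2]],[(round(q["score"],2),q["location"]) for q in pinpoint("dowel",n)[:2]])
    tip=np.array(s["tcp_pos"])-[0,0,.0788]
    print("pred tip",proj(c,tip))
    for o in outline_of("dowel",n)[:1]: print(o["score"],o["box"])
    y,x=map(int,proj(c,tip)); cr=c["image"][y-45:y+45,x-50:x+50]; print(n,"crop origin row,col",y-45,x-50)
    ims.append(cv2.resize(cr,None,fx=4,fy=4,interpolation=3))
c=viewer.capture("wrist"); cv2.imwrite("pics/w1.png",c["image"])
cv2.imwrite("pics/b.png",np.hstack(ims))
E
```

```text
[ 0.4956 -0.0382  0.2882] [-179.9904    0.0144    9.9488] [ 0.9109 -0.261  -0.6171]
scene [(0.55, [182.2, 202.0], array([ 0.4989, -0.0387,  0.18  ]))] [(0.54, [172.0, 199.4])]
pred tip (np.float64(172.4451950902415), np.float64(200.6007049305084))
0.68 [0.0, 170.9, 253.6, 368.9]
scene crop origin row,col 127 150
side [(0.83, [198.0, 258.2], array([ 0.4903, -0.03  ,  0.18  ]))] [(0.76, [187.7, 260.5])]
pred tip (np.float64(187.4052239341059), np.float64(261.69950780530735))
0.54 [257.1, 156.7, 266.1, 190.4]
side crop origin row,col 142 211
```

View pics/b.png

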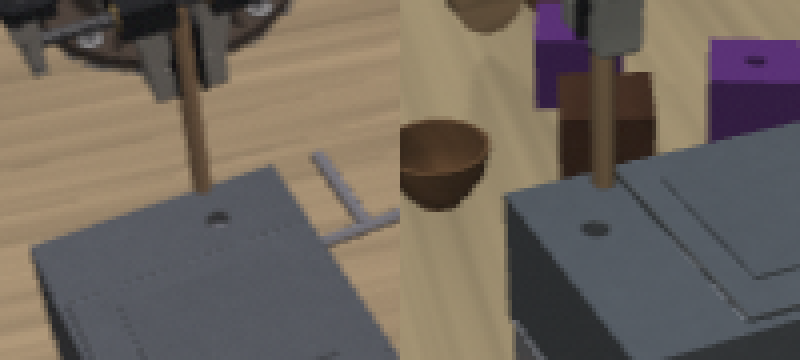

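The crops show the hole at about (218,218) in the scene view and (595,229) in the side view. The dowel tip hovers about 30 mm above it. I'll get sub-pixel centroids.

```bash
cat > hole.py <<'E'
from h import *
np.set_printoptions(precision=4,suppress=True)
obs=[];tips=[]
s=r.get_state();tip=np.array(s["tcp_pos"])-[0,0,.0788]
for n,g in [("scene",(181.5,204)),("side",(199,259.5))]:
    c=viewer.capture(n);im=c["image"].astype(float).sum(2)
    y0,x0=int(g[0])-5,int(g[1])-6
    p=im[y0:y0+11,x0:x0+13]; w=np.clip(np.median(p)-25-p,0,None)
    yy,xx=np.mgrid[y0:y0+11,x0:x0+13]; h=((w*yy).sum()/w.sum(),(w*xx).sum()/w.sum())
    obs.append((c,h)); print(n,"hole",np.round(h,2),"z=.18:",atz(c,h,.18),"mm/px",np.linalg.norm(atz(c,(h[0],h[1]+1),.18)-atz(c,h,.18))*1e3)
    # dowel axis: brown (red-blue) centroid per row above the tip
    t=proj(c,tip); P=[]
    for y in range(int(t[0])-18,int(t[0])-2):
        row=c["image"][y,int(t[1])-7:int(t[1])+8].astype(float)
        ax=proj(c,tip+[0,0,(t[0]-y)*.0015])
        P.append((y,row))
    b=P and np.array([q[1] for q in P]); np.save(f"/tmp/{n}.npy",b)
    sat=(b[:,:,2]-b[:,:,0]);print(np.round(sat[[4,12]]).astype(int),"cols",int(t[1])-7,"tip",np.round(t,1))
print(tri(obs))
E
python3 hole.py
```

```text
scene hole [181.   203.95] z=.18: [ 0.4962 -0.0333  0.18  ] mm/px 2.4516078001954718
[[47 46 43 35 32 34 38 40 44 48 49 49 49 49 49]
 [50 50 49 45 37 32 34 35 41 45 47 46 46 45 45]] cols 193 tip [172.4 200.7]
side hole [198.84 259.36] z=.18: [ 0.4918 -0.0336  0.18  ] mm/px 2.0209853728171905
[[20 21 18 20 22 29 32 35 35 32 25 22 21 21 21]
 [19 20 20 21 22 28 33 36 37 32 24 19 20 20 20]] cols 254 tip [187.2 261.8]
(array([ 0.4929, -0.0324,  0.1781]), [array([-0.4,  0.2]), array([0.4, 0.4])])
```

Emit:
{"api": "move_arm", "payload": {
  "targets": [
    [[-0.1,-0.5,0],[0,0,0]],
    [[-0.1,-0.5,1.2],[0,0,0]],
    [[-0.1,-0.5,2.2],[0,0,0]],
    [[-0.1,-0.5,2.2],[0,0,0]]
  ]
}}

```text
time_s: 7.0
tcp_pos: [0.4931, -0.0337, 0.2652]
eef_rot: [180.0, 0.1, 10.0]
contact_force: [0.0, 0.2, -0.2]
gripper_width: 0.0115
gripper_force: 30.0
```

```bash
python3 - <<'E'
from h import *
np.set_printoptions(precision=4,suppress=True)
s=r.get_state();print(s["tcp_pos"],s["contact_force"],s["time_s"])
tip=np.array(s["tcp_pos"])-[0,0,.0788]; ims=[]
for n in ["scene","side","wrist"]:
    c=viewer.capture(n); y,x=map(int,proj(c,tip)); print(n,proj(c,tip),proj(c,[.494,-.0335,.18]))
    print([(round(q["score"],2),q["location"]) for l in("dowel","hole") for q in pinpoint(l,n)[:1]])
    if n=="wrist": cv2.imwrite("pics/w2.png",c["image"])
    else:
        y0,x0=y-25,x-25; print(y0,x0); ims.append(cv2.resize(c["image"][y0:y0+50,x0:x0+50],(400,400),interpolation=3))
cv2.imwrite("pics/c.png",np.hstack(ims))
E
```

```text
[ 0.4931 -0.0337  0.2652] [ 0.0259  0.2452 -0.2461] 7.0
scene (np.float64(178.28964108869684), np.float64(203.23983226406608)) (np.float64(180.41725740950284), np.float64(203.6754125241588))
[(0.59, [174.8, 204.3]), (0.69, [183.9, 202.8])]
153 178
side (np.float64(196.12163154644387), np.float64(259.95715347516517)) (np.float64(198.66305907324082), np.float64(260.39291173376074))
[(0.49, [196.1, 261.3]), (0.43, [192.9, 223.4])]
171 234
wrist (np.float64(198.09334831589615), np.float64(253.0992119215502)) (np.float64(194.6720464231024), np.float64(253.04824740618733))
[(0.86, [197.7, 251.2]), (0.72, [195.2, 252.9])]
```

View pics/c.png

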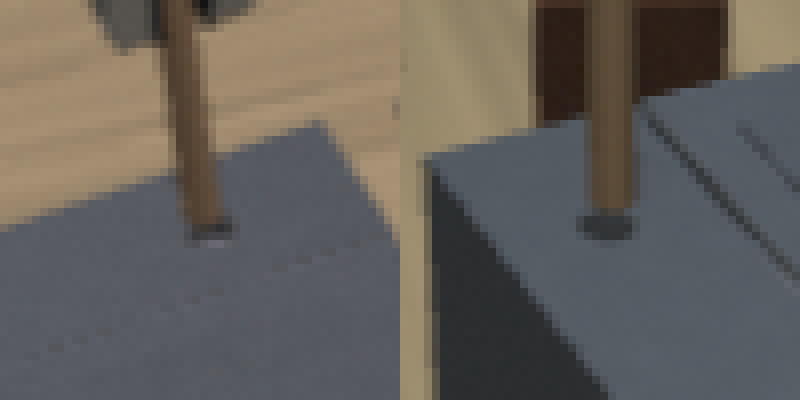

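```bash
python3 - <<'E'
import cv2
i=cv2.imread("pics/w2.png")[165:225,213:293];cv2.imwrite("pics/d.png",cv2.resize(i,(800,600),interpolation=3))
E
```

```text
(no output)
```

View pics/d.png

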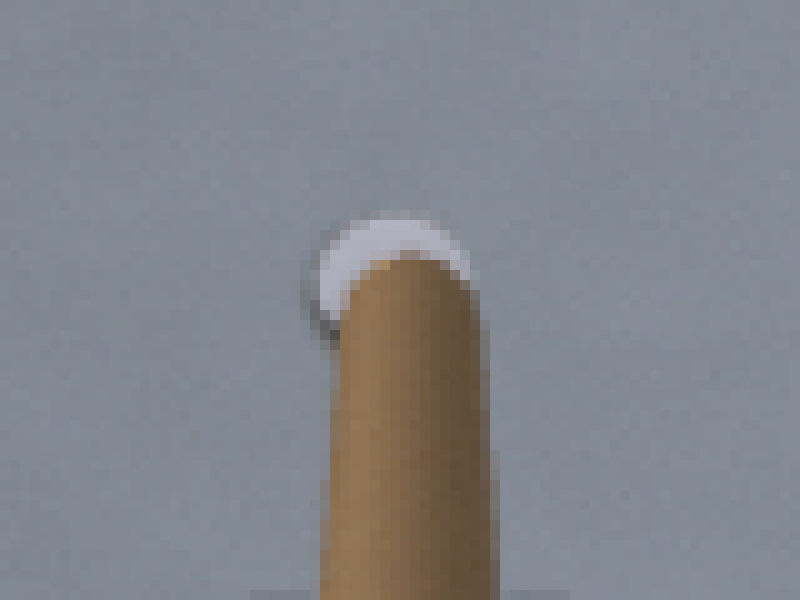

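The wrist crop shows the hole centre at x≈389 and the dowel at 411, so the dowel sits about 2 mm towards -y. I'll shift it and feel downward.

Emit:
{"api": "move_arm", "payload": {
  "targets": [
    [[0,-0.23,0],[0,0,0]],
    [[0,-0.23,0.3],[0,0,0]],
    [[0,-0.23,0.6],[0,0,0]],
    [[0,-0.23,0.9],[0,0,0]],
    [[0,-0.23,0.9],[0,0,0]]
  ]
}}

```text
time_s: 8.07
tcp_pos: [0.4932, -0.0313, 0.2572]
eef_rot: [180.0, 0.0, 10.0]
contact_force: [0.4, -0.4, -0.4]
gripper_width: 0.0117
gripper_force: 30.0
```

Emit:
{"api": "move_arm", "payload": {
  "targets": [
    [[0,0,0.15],[0,0,0]],
    [[0,0,0.3],[0,0,0]],
    [[0,0,0.45],[0,0,0]],
    [[0,0,0.6],[0,0,0]],
    [[0,0,0.6],[0,0,0]]
  ]
}}

```text
time_s: 8.7
tcp_pos: [0.4933, -0.0313, 0.2514]
eef_rot: [180.0, 0.0, 10.0]
contact_force: [0.2, -0.0, -1.1]
gripper_width: 0.0114
gripper_force: 30.0
```

Emit:
{"api": "move_arm", "payload": {
  "targets": [
    [[0,0,0.1],[0,0,0]],
    [[0,0,0.2],[0,0,0]],
    [[0,0,0.3],[0,0,0]],
    [[0,0,0.4],[0,0,0]],
    [[0,0,0.4],[0,0,0]]
  ]
}}

```text
time_s: 9.32
tcp_pos: [0.4933, -0.0313, 0.2475]
eef_rot: [180.0, 0.0, 10.0]
contact_force: [0.1, 0.4, -1.0]
gripper_width: 0.0113
gripper_force: 30.0
```

Emit:
{"api": "move_arm", "payload": {
  "targets": [
    [[0,0,0.1],[0,0,0]],
    [[0,0,0.2],[0,0,0]],
    [[0,0,0.3],[0,0,0]],
    [[0,0,0.4],[0,0,0]],
    [[0,0,0.4],[0,0,0]]
  ]
}}

```text
time_s: 9.95
tcp_pos: [0.4935, -0.0313, 0.2439]
eef_rot: [180.0, -0.0, 10.0]
contact_force: [-0.1, -0.2, 3.2]
gripper_width: 0.0111
gripper_force: 30.0
```

Emit:
{"api": "move_arm", "payload": {
  "targets": [
    [[0,0,0.1],[0,0,0]],
    [[0,0,0.2],[0,0,0]],
    [[0,0,0.3],[0,0,0]],
    [[0,0,0.4],[0,0,0]],
    [[0,0,0.4],[0,0,0]]
  ]
}}

```text
time_s: 10.58
tcp_pos: [0.4935, -0.0313, 0.2398]
eef_rot: [180.0, -0.0, 10.0]
contact_force: [-0.8, 0.3, 5.3]
gripper_width: 0.0116
gripper_force: 30.0
```

Emit:
{"api": "move_arm", "payload": {
  "targets": [
    [[0,0,0.1],[0,0,0]],
    [[0,0,0.2],[0,0,0]],
    [[0,0,0.25],[0,0,0]],
    [[0,0,0.25],[0,0,0]]
  ]
}}

```text
time_s: 11.08
tcp_pos: [0.4936, -0.0313, 0.2374]
eef_rot: [180.0, -0.0, 10.0]
contact_force: [-1.9, 0.4, 6.2]
gripper_width: 0.0113
gripper_force: 30.0
```

Emit:
{"api": "move_arm", "payload": {
  "targets": [
    [[0,0,0.05],[0,0,0]],
    [[0,0,0.1],[0,0,0]],
    [[0,0,0.1],[0,0,0]],
    [[0,0,0.1],[0,0,0]]
  ]
}}

```text
time_s: 11.58
tcp_pos: [0.4936, -0.0313, 0.2365]
eef_rot: [180.0, -0.0, 10.0]
contact_force: [-0.6, -0.3, 7.0]
gripper_width: 0.0115
gripper_force: 30.0
```

```bash
python3 - <<'E'
from h import *
a=viewer.capture("scene")["image"];b=viewer.capture("side")["image"]
cv2.imwrite("pics/e.png",np.hstack([cv2.resize(a[80:330,60:310],(400,400)),cv2.resize(b[80:280,200:400],(400,400))]))
for n in("scene","side"): print(pinpoint("lid_edge",n)[:1])
E
```

```text
[{'location': [175.9, 202.5], 'score': 0.79}]
[{'location': [147.3, 312.5], 'score': 0.57}]
```

View pics/e.png

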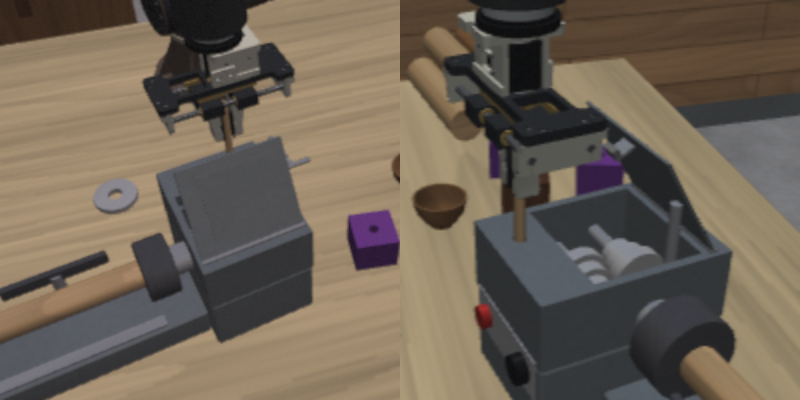

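The cover has sprung up half-way, visible in both views. I'll retract.

Emit:
{"api": "move_arm", "payload": {
  "targets": [
    [[0,0,-2],[0,0,0]],
    [[0,0,-5],[0,0,0]],
    [[0,0,-8],[0,0,0]],
    [[0,0,-8],[0,0,0]]
  ]
}}

```text
time_s: 12.28
tcp_pos: [0.4943, -0.0311, 0.3177]
eef_rot: [-180.0, -0.2, 10.0]
contact_force: [0.3, -0.7, -1.8]
gripper_width: 0.0112
gripper_force: 30.0
```

Emit:
{"api": "move_arm", "payload": {
  "targets": [
    [[1,-6,0],[0,0,0]],
    [[2.5,-12,0],[0,0,0]],
    [[5,-17.5,0],[0,0,0]],
    [[8,-22.5,0],[0,0,0]],
    [[11,-27.5,0],[0,0,0]]
  ]
}}

```text
time_s: 12.9
tcp_pos: [0.5539, 0.2605, 0.3146]
eef_rot: [180.0, 0.1, 10.0]
contact_force: [1.6, -0.3, -0.1]
gripper_width: 0.0115
gripper_force: 30.0
```

Emit:
{"api": "move_arm", "payload": {
  "targets": [
    [[2.2,-2.5,0],[0,0,0]],
    [[4.3,-5,0],[0,0,0]],
    [[4.3,-5,5],[0,0,0]],
    [[4.3,-5,9],[0,0,0]],
    [[4.3,-5,9],[0,0,0]]
  ]
}}

```text
time_s: 13.52
tcp_pos: [0.5856, 0.3139, 0.2211]
eef_rot: [179.8, 0.5, 10.0]
contact_force: [0.1, -0.2, -0.1]
gripper_width: 0.0114
gripper_force: 30.0
```

Emit:
{"api": "move_arm", "payload": {
  "targets": [
    [[0,0,4],[0,0,0]],
    [[0,0,7],[0,0,0]],
    [[0,0,7],[0,0,0]],
    [[0,0,7],[0,0,0]]
  ]
}}

```text
time_s: 14.02
tcp_pos: [0.5889, 0.3159, 0.1584]
eef_rot: [-180.0, -0.2, 10.0]
contact_force: [0.4, -0.1, 0.7]
gripper_width: 0.0113
gripper_force: 30.0
```

```bash
python3 - <<'E'
from h import *
s=r.get_state();print(s["tcp_pos"],s["contact_force"])
tip=np.array(s["tcp_pos"])-[0,0,.0788]; ims=[]
for n in ["scene","side","wrist"]:
    c=viewer.capture(n); y,x=map(int,proj(c,tip)); k=20 if n!="wrist" else 35
    print(n,proj(c,tip),proj(c,tip+[.001,0,0]),proj(c,tip+[0,.001,0]),"floorproj",proj(c,[tip[0],tip[1],.06]),"org",y-k,x-k)
    ims.append(cv2.resize(c["image"][y-k:y+k,x-k:x+k],(266,266) if n!="wrist" else (266,266),interpolation=3))
    cv2.imwrite(f"pics/{n}3.png",c["image"])
cv2.imwrite("pics/f.png",np.hstack(ims))
E
```

```text
[0.5888708  0.31594791 0.15843344] [ 0.43690548 -0.12322875  0.69073571]
scene (np.float64(204.12910006285114), np.float64(345.35029713194143)) (np.float64(204.3977834574006), np.float64(345.51604615939914)) (np.float64(204.04575760521945), np.float64(345.698902154199)) floorproj (np.float64(209.09653908989043), np.float64(344.258333372261)) org 184 325
side (np.float64(158.5627181077277), np.float64(261.989475920251)) (np.float64(158.52090973483243), np.float64(262.3225221514568)) (np.float64(158.4066734929854), np.float64(261.9021552600322)) floorproj (np.float64(164.49870301005956), np.float64(261.99827448077684)) org 138 241
wrist (np.float64(197.79222045402327), np.float64(253.37147809240304)) (np.float64(196.68668578746966), np.float64(253.57671664734687)) (np.float64(197.59744020691468), np.float64(252.20666194759775)) floorproj (np.float64(190.9094439296238), np.float64(253.39139083519524)) org 162 218
```

View pics/f.png

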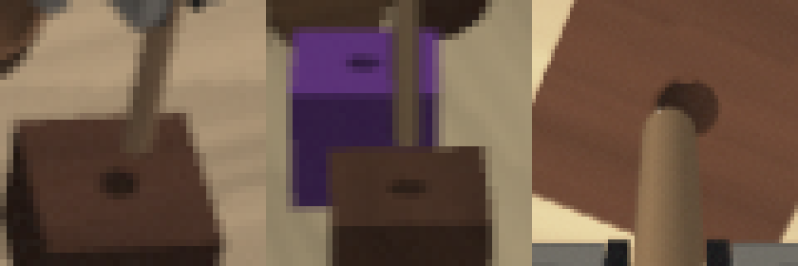

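Wrist crop: the block's hole is at (687,108) and the dowel tip at (669,127). That puts the hole about 4.5 mm towards -y and 1 mm towards -x, and the other two views agree.

Emit:
{"api": "move_arm", "payload": {
  "targets": [
    [[-0.18,0.43,0],[0,0,0]],
    [[-0.18,0.43,0.8],[0,0,0]],
    [[-0.18,0.43,1.6],[0,0,0]],
    [[-0.18,0.43,2.2],[0,0,0]],
    [[-0.18,0.43,2.6],[0,0,0]]
  ]
}}

```text
time_s: 14.8
tcp_pos: [0.587, 0.3109, 0.1295]
eef_rot: [180.0, -0.0, 10.0]
contact_force: [1.3, 0.5, 0.0]
gripper_width: 0.0117
gripper_force: 30.0
```

Emit:
{"api": "move_arm", "payload": {
  "targets": [
    [[0,0,0.8],[0,0,0]],
    [[0,0,1.6],[0,0,0]],
    [[0,0,2.4],[0,0,0]],
    [[0,0,3.2],[0,0,0]],
    [[0,0,3.6],[0,0,0]]
  ]
}}

```text
time_s: 15.42
tcp_pos: [0.5871, 0.311, 0.0937]
eef_rot: [-180.0, -0.0, 10.0]
contact_force: [3.0, 0.8, 1.4]
gripper_width: 0.0118
gripper_force: 30.0
```

Emit:
{"api": "move_arm", "payload": {
  "targets": [
    [[0,0,0.1],[0,0,0]],
    [[0,0,0.25],[0,0,0]],
    [[0,0,0.25],[0,0,0]]
  ]
}}

```text
time_s: 15.8
tcp_pos: [0.587, 0.311, 0.0918]
eef_rot: [-180.0, -0.0, 10.0]
contact_force: [4.4, 1.4, 0.9]
gripper_width: 0.011
gripper_force: 30.0
```

Emit:
{"api": "move_arm", "payload": {
  "targets": [
    [[0,0,0.1],[0,0,0]],
    [[0,0,0.1],[0,0,0]],
    [[0,0,0.1],[0,0,0]],
    [[0,0,0.1],[0,0,0]],
    [[0,0,0.1],[0,0,0]]
  ],
  "jaw": 5
}}

```text
time_s: 16.42
tcp_pos: [0.5866, 0.3107, 0.0905]
eef_rot: [180.0, 0.0, 10.0]
contact_force: [0.6, -0.1, -0.8]
gripper_width: 0.049
gripper_force: 0.0
```

Emit:
{"api": "move_arm", "payload": {
  "targets": [
    [[0,0,-5],[0,0,0]],
    [[0,0,-11],[0,0,0]],
    [[0,0,-17],[0,0,0]],
    [[0,0,-23],[0,0,0]],
    [[0,0,-26],[0,0,0]]
  ]
}}

```text
time_s: 17.05
tcp_pos: [0.5873, 0.3109, 0.3551]
eef_rot: [-179.9, -0.3, 10.0]
contact_force: [1.1, 0.1, -0.1]
gripper_width: 0.05
gripper_force: 0.0
```

```bash
python3 - <<'E'
from h import *
np.set_printoptions(precision=4,suppress=True)
s=r.get_state();print(s["tcp_pos"],s["contact_force"])
O={};ends={}
for n in ["scene","side"]:
    c=viewer.capture(n)
    for l in("lid_edge","hinge"):
        for q in pinpoint(l,n)[:1]: O.setdefault(l,[]).append((c,q["location"])); print(n,l,q)
    for o in outline_of("dowel",n)[:1]:
        m=o["mask"];ys,xs=np.nonzero(m);print("dowel",n,o["score"],o["box"],m.sum())
        l=cv2.fitLine(np.c_[xs,ys].astype(np.float32),cv2.DIST_L2,0,.01,.01).ravel()
        ends[n]=[(c,(y,l[2]+l[0]/l[1]*(y-l[3]))) for y in(ys.min(),ys.max())]
for l in O: print(l,tri(O[l]))
if len(ends)==2: print([tri([ends["scene"][i],ends["side"][i]]) for i in(0,1)])
E
```

```text
[0.5873 0.3109 0.3551] [ 1.1271  0.1221 -0.0867]
scene lid_edge {'location': [172.1, 202.5], 'score': 0.83}
side lid_edge {'location': [146.6, 312.6], 'score': 0.75}
side hinge {'location': [185.3, 334.9], 'score': 0.94}
dowel side 0.3 [250.2, 159.0, 274.8, 189.2] 559
lid_edge (array([ 0.5911, -0.0454,  0.2932]), [array([ 1.7, -0.7]), array([-1.5, -1.3])])
hinge (array([ 0.3315, -0.6835,  0.625 ]), [array([0., 0.])])
```

Emit:
{"api": "move_arm", "payload": {
  "targets": [
    [[-2,5.7,0],[0,0,0]],
    [[-4,11.4,0],[0,0,0]],
    [[-6,17.1,0],[0,0,0]],
    [[-8,22.8,0],[0,0,0]],
    [[-10.3,28,0],[0,0,0]]
  ],
  "jaw": 0,
  "squeeze": 10
}}

```text
time_s: 18.08
tcp_pos: [0.5329, 0.0152, 0.3498]
eef_rot: [180.0, 0.1, 10.0]
contact_force: [0.2, -0.4, -0.3]
gripper_width: 0.0057
gripper_force: 0.0
```

Emit:
{"api": "move_arm", "payload": {
  "targets": [
    [[0,2.7,0],[0,0,0]],
    [[0,2.7,4],[0,0,0]],
    [[0,2.7,8.2],[0,0,0]],
    [[0,2.7,8.2],[0,0,0]],
    [[0,2.7,8.2],[0,0,0]]
  ]
}}

```text
time_s: 18.7
tcp_pos: [0.5392, -0.0095, 0.2699]
eef_rot: [180.0, -0.1, 10.0]
contact_force: [0.7, -1.1, 0.4]
gripper_width: 0.0003
gripper_force: 0.0
```

Emit:
{"api": "move_arm", "payload": {
  "targets": [
    [[1,0,0],[0,0,0]],
    [[2,0,0],[0,0,0]],
    [[3,0,0],[0,0,0]],
    [[4,0,0],[0,0,0]],
    [[5,0,0],[0,0,0]]
  ]
}}

```text
time_s: 19.32
tcp_pos: [0.5883, -0.0007, 0.2685]
eef_rot: [180.0, 0.0, 10.0]
contact_force: [-0.7, -0.6, 0.2]
gripper_width: 0.0001
gripper_force: 0.4
```

Emit:
{"api": "move_arm", "payload": {
  "targets": [
    [[1,0,0],[0,0,0]],
    [[2,0,0],[0,0,0]],
    [[3,0,0],[0,0,0]],
    [[4,0,0],[0,0,0]],
    [[5,0,0],[0,0,0]]
  ]
}}

```text
time_s: 19.95
tcp_pos: [0.6376, 0.008, 0.2685]
eef_rot: [-180.0, -0.0, 10.0]
contact_force: [0.2, 0.0, 0.1]
gripper_width: 0.0005
gripper_force: 0.0
```

Emit:
{"api": "move_arm", "payload": {
  "targets": [
    [[0.8,0,0],[0,0,0]],
    [[1.6,0,0],[0,0,0]],
    [[2.4,0,0],[0,0,0]],
    [[3,0,0],[0,0,0]],
    [[3,0,0],[0,0,0]]
  ]
}}

```text
time_s: 20.58
tcp_pos: [0.6668, 0.0132, 0.2683]
eef_rot: [180.0, 0.0, 10.0]
contact_force: [-0.3, -0.0, -0.5]
gripper_width: 0.0003
gripper_force: 0.0
```

```bash
python3 - <<'E'
from h import *
np.set_printoptions(precision=4,suppress=True)
a=viewer.capture("scene");b=viewer.capture("side")
o=[]
for n,c in(("scene",a),("side",b)):
    q=pinpoint("lid_edge",n)[:1];print(q); o+=[(c,q[0]["location"])] if q else []
print(tri(o) if len(o)>1 else 0)
cv2.imwrite("pics/g.png",np.hstack([cv2.resize(a["image"][80:280,130:380],(450,360)),cv2.resize(b["image"][80:280,200:380],(324,360))]))
E
```

```text
[{'location': [205.4, 224.5], 'score': 0.97}]
[{'location': [128.7, 358.6], 'score': 0.57}]
(array([ 0.6996, -0.0219,  0.3035]), [array([-0.5,  0.2]), array([0.4, 0.4])])
```

View pics/g.png

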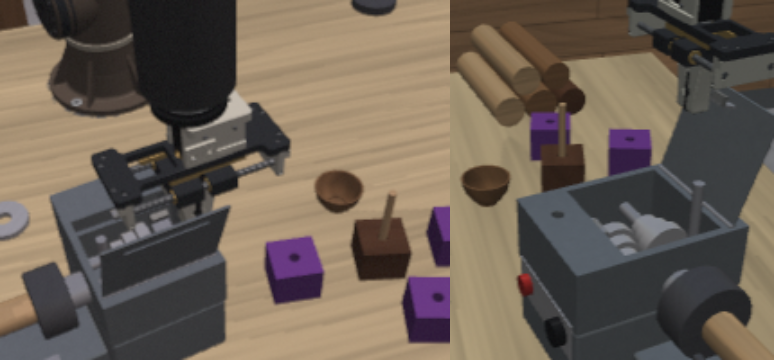

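The cover is fully open at about 1.9 rad and the dowel stands in the dark block. I'll back off.

Emit:
{"api": "move_arm", "payload": {
  "targets": [
    [[-4,0,0],[0,0,0]],
    [[-8,0,-2],[0,0,0]],
    [[-8,0,-7],[0,0,0]],
    [[-8,0,-10],[0,0,0]],
    [[-8,0,-10],[0,0,0]]
  ]
}}

```text
time_s: 21.4
tcp_pos: [0.5883, -0.0008, 0.3719]
eef_rot: [-180.0, -0.3, 10.0]
contact_force: [-0.3, 0.8, -0.8]
gripper_width: 0.0006
gripper_force: 0.0
```

```bash
python3 - <<'E'
from h import *
np.set_printoptions(precision=4,suppress=True)
s=r.get_state();print(s["tcp_pos"],s["contact_force"],s["time_s"])
a=viewer.capture("scene");b=viewer.capture("side");o=[];ends={};L=[]
for n,c in(("scene",a),("side",b)):
    L+=[(c,q["location"]) for q in pinpoint("lid_edge",n)[:1]]
    for q in outline_of("dowel",n)[:1]:
        ys,xs=np.nonzero(q["mask"]);l=cv2.fitLine(np.c_[xs,ys].astype(np.float32),cv2.DIST_L2,0,.01,.01).ravel()
        ends[n]=[(c,(y,l[2]+l[0]/l[1]*(y-l[3]))) for y in(ys.min(),ys.max())];print(n,q["box"],q["score"])
print(tri(L))
if len(ends)==2: print([tri([ends["scene"][i],ends["side"][i]]) for i in(0,1)])
E
```

```text
[ 0.5883 -0.0008  0.3719] [-0.3247  0.7531 -0.7581] 21.4
scene [341.3, 183.6, 351.6, 212.5] 0.4
side [260.7, 135.2, 264.7, 168.3] 0.42
(array([ 0.6961, -0.0265,  0.2941]), [array([ 0.4, -0.2]), array([-0.3, -0.3])])
[(array([0.5876, 0.3136, 0.1483]), [array([-0.5,  0.2]), array([0.4, 0.3])]), (array([0.5889, 0.3129, 0.0539]), [array([-1.1,  0.4]), array([0.8, 0.7])])]
```

The dowel's top is at 148 mm, the same as at the start, so it is fully seated. The cover is open.

```bash
python3 -c "
from plant import r
print(r.close_job())"
```

```text
the job is handed in; nothing more can be done
None
```

The belt cover is swung fully open (about 1.9 rad), the dowel stands back in its block, and the job is handed in at about 22 s with readings of 7 N or less; no verdict was returned.

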